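# Hang the guide roller in the two gated hooks of its film stand

### The arm

A 7-joint arm with a two-finger parallel gripper is mounted at the origin on a cart in front of the work surface, level with it; the furniture and walls round the work are solid. World frame = base frame: x ahead of the robot, y to its left, z up, the work surface at z = 0. Lengths are in m, angles in degrees, forces in N, time in s.
With the tool pointing down it reaches from about 0.425 to 0.875 m from the base axis. Payload 4.7 kg.
Tool frame: the origin (TCP) lies at the very end of the fingers, on their centre line; the grasp point (between the pads) lies 19 mm behind it; z points along the fingers, y is the line along which they close (so a half turn about z gives the same grasp; the last joint's range is limited). The gripper opens to 87 mm and grips with 3 to 60 N. Pads are 19 mm wide; open, the fingers measure 117 mm over their backs; the gripper's body (75 mm by 190 mm) begins 51 mm behind the grasp point.
Start: joints at [-63.249, 18.392, -4.016, 83.108, 1.295, 78.541, -3.26], TCP at [0.284, 0.585, 0.202] pointing down, gripper open.
Joint ranges: [-163.93, 163.93], [-17.29, 119.83], [-79.2, 71.16], [3.27, 140.29], [-89.18, 269.18], [5.43, 117.66], [-154.24, 154.24]. Speed limits (degrees/s): [147.25, 147.25, 180, 180, 180, 180, 180].

### API

Orientations are given as [roll, pitch, yaw] about the fixed x, y, z axes, in that order (R = Rz(yaw) Ry(pitch) Rx(roll)).
In Python, from cell import telemetry, cams, env gives the robot as it stands.
- The arm moves only by the tool arm_command, never from a script. Its argument "series" is text: rows parted by semicolons, each of 5 numbers parted by spaces: the shift along the tool's x, y, z in mm, then the turn about the tool's z in rad, then the closure in counts, from 0 (fully open) to 255 (shut). A call has 1 to 20 rows; each row shifts and turns the commanded pose from where the row before left it, along the tool's axes as they then stand; what a row does not reach is not made up. A row lasts 1/12 s, in which the tool goes at most 41.7 mm and 7.16 degrees, less where a joint would pass 70% of its speed; a pose out of reach is approached as far as the arm can. A call is refused whole if a number of a shift passes 41.7 or a number of a turn 0.125, either way. A call with a gripper value outside its range is refused whole. The fingers move at their own pace and stop on an object; "squeeze" is the grip in N (left out, the last holds). Time passes only in rows, so rows that do not move let the fingers close. It gives the time, the measured TCP pose, the force, the opening and the grip force at its end, in the units of the state.
- telemetry.get_obs(): the state, without advancing time (a new reading comes with each control period).
- cams.read_camera(name): name is "scene" or "top" or "wrist"; returns the picture (400x640x3 uint8, blue, green, red); there is no depth.
- cams.calibration(name): a dict with "K" (3x3 intrinsics, pixels), "dist" ([k1, k2, p1, p2, k3] as OpenCV has them; the pictures are not rectified), "origin" and "rotation" of the camera in the world; the wrist camera has in their place "hand_eye" (4x4, takes a point from camera to tool coordinates, whose origin is the TCP and whose axes are the flange's). Camera axes: x right, y down, z forward; pixel columns grow to the right and rows downward; lengths in m; the calibration is good to about 2 mm. A picture is of the moment at which its call begins: read the wrist's pose just before it. calibration takes no time and is no camera call.
- env.sign_off(): hands the job in; it is judged then, once.
The state is a dict: "time_s": time; "qpos": joint angles; "joint_velocities": joint speeds; "effort": joint torques, N m; "tool_pos": TCP position; "tool_rot": TCP orientation; "force": force on the tool from outside, world axes, zero at the start; "wrist_torque": the same for the moment, N m; "grip_width": finger opening in m; "grasp_force": force on a finger pad.
Only numpy, scipy, OpenCV 4.12 (cv2) and the standard library are available. Lean on these libraries where they do the work, as an engineer would, in place of code of your own. Each camera call takes 0.05 s, during which the arm holds its last target. There are 200 camera calls.

### The job

The film stand's guide roller has been cleaned and lies on the bench: hang it back in the stand by pressing both axle ends down through the two sprung gates, gently, until it sits home in both hooks and both gates have snapped shut above it. Then, before you leave it, pull it upwards against the closed gates with a steady pull of about 10 N to prove that both ends are caught, lower it back to the bottom of both hooks and let go. Never lean on the stand with more than about 30 N, and leave the other things on the bench where they are.

Things in the scene. Friction and masses are not known exactly. Their poses are not given: they have to be found in the camera images.
- roller: The only loose roller on the bench: pale grey cylinder, 31 mm diameter, body 205 mm long, with a 10 mm steel stub axle standing 19.5 mm out of each end (244 mm over all), 0.3 to 0.6 kg. It starts lying on the bench. Origin: underside of its middle as it lies (15.5 mm below its axis). Own y runs along the roller axis, z up as it lies. Either way round will do.
- roller_mid (a point): Middle of the roller, on its axis.
- stand: Film stand screwed to the bench: dark foot plate, two aluminium posts, cross bar, two flat steel hooks reaching forward from it. Origin: on the bench, straight below the middle of the hung roller. Own x: from hung roller to posts; y: from right to left hook, along the hung roller; z up. Cross bar front at x = 69 mm; posts up to 127 mm high. Nothing stands in front of or between the hooks.
- below_left_hook (a point): Point on the bench straight below where the left axle hangs (stand x = 0, y = +109.5 mm). The hook is a 6 mm plate (y 106.5 to 112.5 mm, so the roller body has 4 mm play at each end): a U open at the top, slot 17 mm wide in x, shallow V bottom, lowest at x = 0, flared mouth about 40 mm wide, its top 46 mm above the axis of a seated axle.
- below_right_hook (a point): The same point below the right hook (stand y = -109.5 mm). The bar with both hooks is clamped level by hand at a height that is NOT measured: the axis of the roller, when seated at the bottom of the hooks, is anywhere from 83 to 107 mm above the bench, to be found by touch. It does not shift under load.
- gate_left (a joint): Sprung gate of the left hook: small dark steel flap across the slot, pivoted at its back. 0 = shut; grows to about 1.4 rad as an axle pushes it down; cannot lift past 0. Takes 2 to 5 N to pass; snaps shut once the axle is within 2 mm of the bottom. Relative to the seated axis, an axle resting on the shut gate is 29 mm higher, one pulled up under it 16 mm higher.
- gate_right (a joint): The same gate on the right hook (stand y = -109.5 mm).
- relay_box: Grey boxed relay, 108 x 136 x 48 mm, on the bench behind the roller; bystander. Origin: centre of its underside.
- stop_block: Black stop block with a thumb screw, 40 x 85 x 49 mm; bystander. Origin: centre of its underside.
- marker: Felt marker with black cap, 131 mm long, 14 mm thick, near the front edge; bystander. Origin: underside of its middle.
- scissors: Scissors with red handles, 174 mm long, 9 mm thick, near the front edge on the left; bystander. Origin: centre of their underside.

How it is judged:
By the outcome, as a careful person would: the job done as asked, in the order asked, and still so for the second after the job is handed in, with the robot touching nothing.
It also fails if it takes over 61 s, if anything falls off the work surface, if the arm or the gripper's body presses on something with over 40 N, if the wrist force passes 120 N, or if a joint passes its speed limit or range.

## Working session

There is one attempt and no reset: what is moved stays moved. The work goes in short steps, Python scripts to look and compute and a tool call to move; the robot and the scene stay as the last step left them, time stands still between calls to the robot, and variables do not carry over. Pictures are saved under pics/ and viewed, at most 10 in all, crops included, and the job is handed in when it is done.

Besides the shell and the picture viewer there is one more tool, called after ">>>" by a JSON object that holds its "name" and its "arguments", one argument or row to a line. arm_command: Moves the arm, as the interface text tells. Its arguments: {"type":"object","properties":{"series":{"type":"string"},"squeeze":{"type":"number"}},"required":["series"]}

```bash
ls; mkdir -p pics; python3 - <<'E'
from cell import telemetry, cams, env
import cv2
for n in ("top","scene"):
    cv2.imwrite(f"pics/{n}0.png",cams.read_camera(n)); c=cams.calibration(n); print(n,c)
o=telemetry.get_obs(); print(o)
E
```

```text
pics
top {'K': array([[401.39243623,   0.        , 320.15564697],
       [  0.        , 401.39243623, 193.76895901],
       [  0.        ,   0.        ,   1.        ]]), 'dist': array([-0.04742203,  0.        ,  0.        ,  0.        ,  0.        ]), 'origin': array([ 0.37955849, -0.05826355,  1.02681979]), 'rotation': array([-170.32504306,    0.50857163,  -91.49573238])}
scene {'K': array([[369.02859135,   0.        , 322.38236297],
       [  0.        , 369.02859135, 195.95944055],
       [  0.        ,   0.        ,   1.        ]]), 'dist': array([-0.05785512,  0.        ,  0.        ,  0.        ,  0.        ]), 'origin': array([ 0.28111348, -0.59676343,  0.7727392 ]), 'rotation': array([-138.37152515,    0.83245589,  -28.67749026])}
{'time_s': 0.1, 'qpos': array([-63.2488317 ,  18.43512002,  -4.01370366,  83.16868354,
         1.29663724,  78.54231448,  -3.25955198]), 'joint_velocities': array([ 0.01825964, -0.04869577, -0.02247318, -0.20079438,  0.00823841,
        0.05179712, -0.01610592]), 'effort': array([-7.17189073e-05, -4.92569232e+01, -4.05663522e-01, -3.13404751e+01,
       -6.41284115e-02,  3.92627658e-02,  6.33696777e-05]), 'tool_pos': array([0.28419909, 0.58397077, 0.20146045]), 'tool_rot': array([-1.79899201e+02,  7.75901552e-03,  1.54057490e+02]), 'force': array([0.34923646, 0.12923429, 0.35037845]), 'wrist_torque': array([-0.00670403,  0.05065418, -0.03021419]), 'grasp_force': 0.0, 'grip_width': 0.08678458930927459}
```

View pics/top0.png

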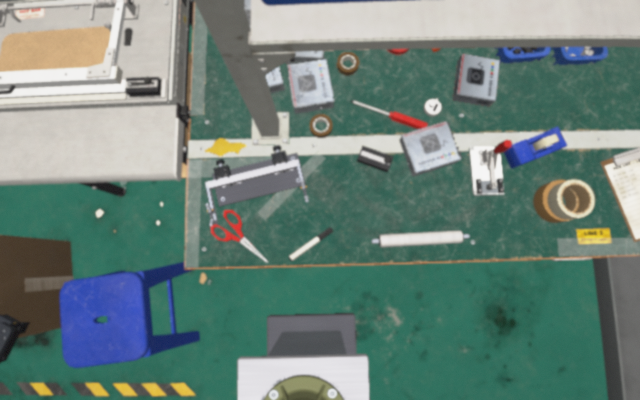

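View pics/scene0.png

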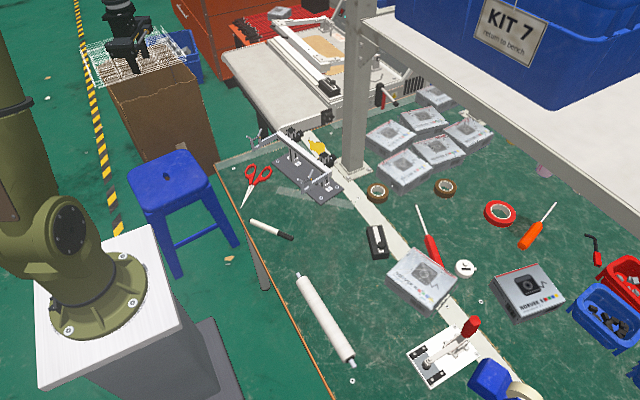

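The top view shows the roller at about (374–472, 239), the stand with its hooks at about (211, 217) and (306, 200), and the marker and scissors to either side of the approach. I'll enlarge the key areas next.

```bash
cat > h.py <<'E'
import numpy as np, cv2
from scipy.spatial.transform import Rotation as R
from cell import telemetry, cams, env
def cam(n):
    c=cams.calibration(n); return c['K'],c['dist'],np.array(c['origin']),R.from_euler('xyz',c['rotation'],degrees=True).as_matrix()
def ray(n,px):
    K,d,o,M=cam(n); u=cv2.undistortPoints(np.array(px,float).reshape(-1,1,2),K,d).reshape(-1,2)
    return o,(M@np.c_[u,np.ones(len(u))].T).T
def onz(n,px,z):
    o,v=ray(n,px); return o+v*((z-o[2])/v[:,2])[:,None]
def proj(n,P):
    K,d,o,M=cam(n); r,_=cv2.Rodrigues(M.T); return cv2.projectPoints(np.array(P,float).reshape(-1,3),r,-M.T@o,K,d)[0].reshape(-1,2)
E
python3 - <<'E'
import cv2
a=cv2.imread('pics/top0.png')
s=cv2.imread('pics/scene0.png')
c1=cv2.resize(a[145:235,195:320],None,fx=6,fy=6,interpolation=2)   #750x540
cv2.imwrite('pics/c1.png',c1)
c2=cv2.resize(s[120:220,240:370],None,fx=6,fy=6,interpolation=2)
cv2.imwrite('pics/c2.png',c2)
c3=cv2.resize(a[220:260,360:485],None,fx=6,fy=6,interpolation=2)
cv2.imwrite('pics/c3.png',c3)
E
```

```text
(no output)
```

View pics/c1.png

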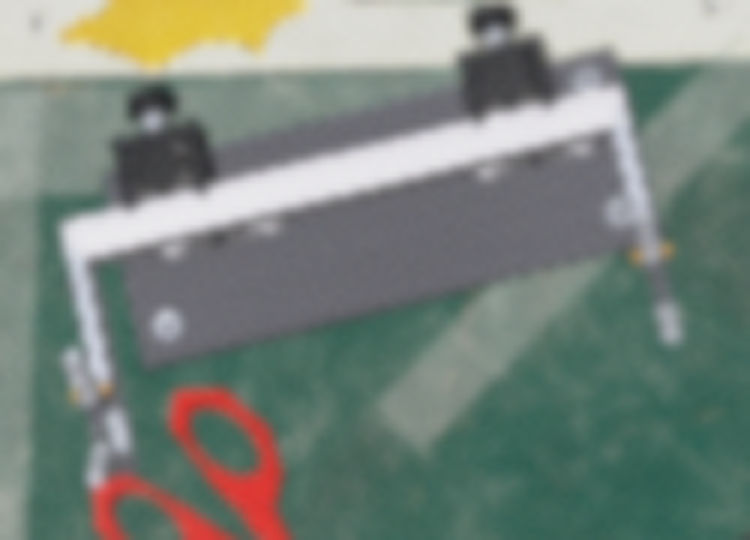

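View pics/c2.png

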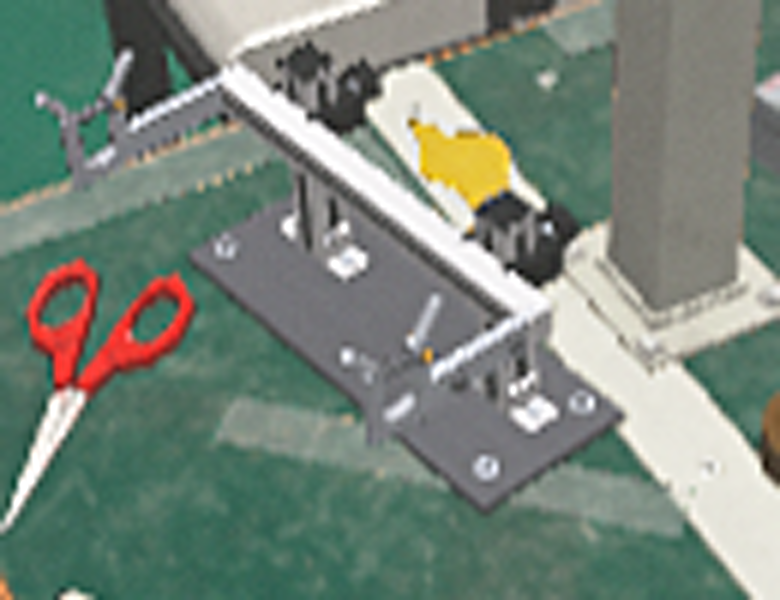

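View pics/c3.png

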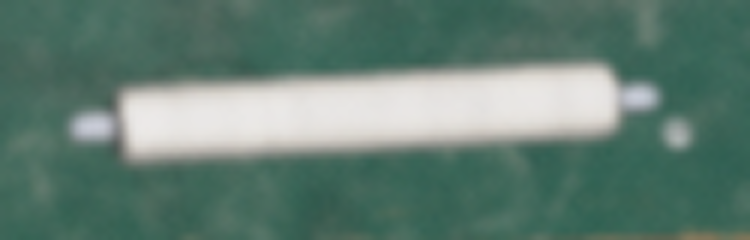

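The crops show the stand's bar and hooks clearly. In c1 the left hook lips are at about (70, 352)/(97, 482) and the right front lip at (668, 335). In c2 the left lips are at (40, 98)/(128, 58) and the right lips at (345, 355)/(432, 300). In c3 the roller's axle tips are at (70, 128) and (658, 97). I'll fit the poses from these.

```bash
cat > fit.py <<'E'
from h import *
from scipy.optimize import least_squares
f=lambda p,o:np.array(p)/6+np.array(o)-0.42
T=(195,145);S=(240,120)
L=[(20,109.5),(-20,109.5),(20,-109.5),(-20,-109.5)]
ob=[('scene',f((128,58),S),0),('scene',f((40,98),S),1),('scene',f((432,300),S),2),('scene',f((345,355),S),3),
    ('top',f((70,352),T),0),('top',f((97,482),T),1),('top',f((670,338),T),3)]
def res(p,full=False):
    x,y,a,h=p; c,s=np.cos(a),np.sin(a); r=[]
    for n,px,i in ob:
        u,v=np.array(L[i])/1000; P=[x+c*u-s*v,y+s*u+c*v,h+.046]; r+=list(proj(n,P)[0]-px)
    return np.array(r)
q=least_squares(res,[.5,.25,-.2,.095],loss='soft_l1'); print(q.x,np.degrees(q.x[2])); print(res(q.x).reshape(-1,2).round(1))
g=(360,220)
e=onz('top',[f((70,128),g),f((658,97),g)],.0155); e2=onz('top',[f((120,123),g),f((618,100),g)],.0155)
for e in(e,e2):
    d=e[0]-e[1]; print(e,e.mean(0),np.linalg.norm(d),np.degrees(np.arctan2(d[1],d[0])))
E
python3 fit.py
```

```text
[0.51302941 0.08837957 0.21322787 0.09639523] 12.21705708156956
[[-1.4 -0.2]
 [ 1.  -0.6]
 [-1.2  1.2]
 [ 0.4 -0.1]
 [ 0.7  2.9]
 [-0.4 -1.4]
 [-0.  -0.6]]
[[ 0.42878621 -0.17867703  0.0155    ]
 [ 0.43447366 -0.42666905  0.0155    ]] [ 0.43162994 -0.30267304  0.0155    ] 0.24805722266192587 91.3137901924149
[[ 0.43027774 -0.1996723   0.0155    ]
 [ 0.43373418 -0.40961303  0.0155    ]] [ 0.43200596 -0.30464266  0.0155    ] 0.20996918727086747 90.94322564699007
```

```bash
python3 -c "
from cell import cams
c=cams.calibration('wrist');print(c)"
```

```text
{'K': array([[295.0164029 ,   0.        , 325.90548705],
       [  0.        , 295.0164029 , 201.3477285 ],
       [  0.        ,   0.        ,   1.        ]]), 'dist': array([0.01682748, 0.        , 0.        , 0.        , 0.        ]), 'hand_eye': array([[-1.08439048e-03, -9.52004913e-01, -3.06080823e-01,
         8.42787062e-02],
       [ 9.99999412e-01, -1.02721949e-03, -3.47855326e-04,
         3.88267834e-04],
       [ 1.67477933e-05, -3.06081021e-01,  9.52005467e-01,
        -1.82125745e-01],
       [ 0.00000000e+00,  0.00000000e+00,  0.00000000e+00,
         1.00000000e+00]])}
```

>>> {"name": "arm_command", "arguments": {
  "series": "0 0 -10 0.113 0;0 0 -10 0.113 0;0 0 -10 0.113 0;0 0 -10 0.113 0;0 0 -10 0.113 0;0 0 -10 0.113 0;0 0 -10 0.113 0;0 0 -10 0.114 0;-30 6.5 0 0 0;-36 8 0 0 0;-36 8 0 0 0;-36 8 0 0 0;-36 8 0 0 0;-36 8 0 0 0;-36 8 0 0 0;-36 8 0 0 0;-36 8 0 0 0;-36 8 0 0 0;-36 8 0 0 0;-36 8 0 0 0"
}}

```text
time_s: 1.77
tool_pos: [0.467, 0.1862, 0.2822]
tool_rot: [-180.0, -0.0, 102.2]
force: [0.8, 1.0, 0.4]
grip_width: 0.087
grasp_force: 0.0
```

>>> {"name": "arm_command", "arguments": {
  "series": "-36 8 0 0 0;-36 8 0 0 0;-33 8 0 0 0;0 0 0 0 0;0 0 0 0 0;0 0 0 0 0"
}}

```text
time_s: 2.27
tool_pos: [0.512, 0.0913, 0.2821]
tool_rot: [-180.0, -0.0, 102.2]
force: [-0.3, -0.1, 0.8]
grip_width: 0.0869
grasp_force: 0.0
```

```bash
cat >> h.py <<'E'
def wcam(o=None):
    o=o or telemetry.get_obs(); c=cams.calibration('wrist'); H=np.array(c['hand_eye']); M=R.from_euler('xyz',o['tool_rot'],degrees=True).as_matrix()
    return c['K'],c['dist'],np.array(o['tool_pos'])+M@H[:3,3],M@H[:3,:3]
E
python3 - <<'E'
from h import *
import pickle
W=wcam(); im=cams.read_camera('wrist'); cv2.imwrite('pics/w1.png',im); pickle.dump(W,open('w1.pkl','wb')); print(telemetry.get_obs()['tool_pos'],telemetry.get_obs()['time_s'])
E
```

```text
[0.5118578  0.09211238 0.28209149] 2.3167
```

View pics/w1.png

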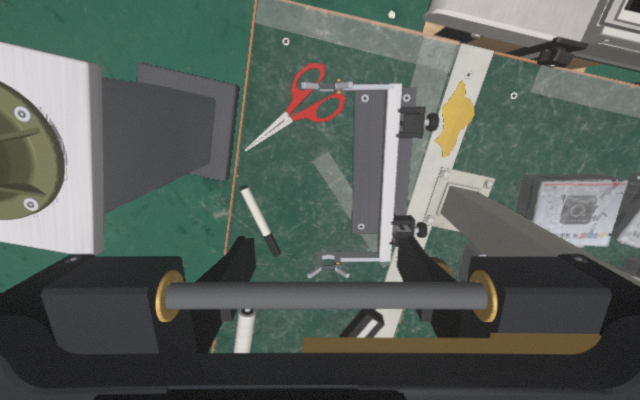

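The wrist view shows the left hook at about (302–352, 86), the right hook at about (308–348, 262), and the bar running nearly vertically at u≈385–400. I'll enlarge both hooks in one picture.

```bash
python3 - <<'E'
import cv2,numpy as np
a=cv2.imread('pics/w1.png')
c=np.vstack([cv2.resize(a[70:105,290:415],None,fx=6,fy=6,interpolation=2),cv2.resize(a[240:285,290:415],None,fx=6,fy=6,interpolation=2)])
cv2.imwrite('pics/w1c.png',c);print(c.shape)
E
```

```text
(480, 750, 3)
```

View pics/w1c.png

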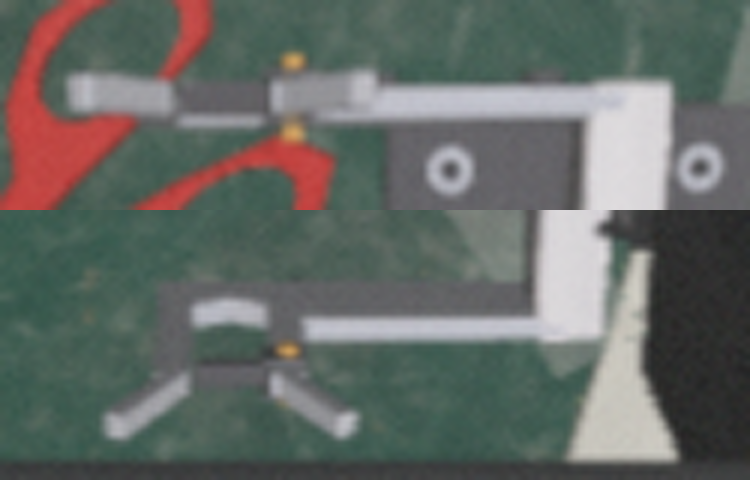

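The crop (×6) shows left lip tips at (68, 92)/(380, 88) and the left gate centre at (223, 100). The right lip tips are at (105, 425)/(357, 422), with the right gate centre at (232, 374) and the V bottom at (230, 313).

```bash
cat > fit2.py <<'E'
from h import *
import pickle
from scipy.optimize import least_squares
K,d,o,M=pickle.load(open('w1.pkl','rb'))
pj=lambda P:cv2.projectPoints(np.array(P,float).reshape(-1,3),cv2.Rodrigues(M.T)[0],-M.T@o,K,d)[0].reshape(2)
L=lambda x,y:np.array([290+x/6-.42,70+y/6-.42]); Q=lambda x,y:np.array([290+x/6-.42,240+(y-210)/6-.42])
# (pixel, y, dz, local x)
ob=[(L(224,92),109.5,46,0),(L(223,99),109.5,23,0),(Q(230,423),-109.5,46,0),(Q(232,375),-109.5,24,0),(Q(230,312),-109.5,-6,0)]
def res(p):
    x,y,a,h=p; c,s=np.cos(a),np.sin(a); r=[]
    for px,v,dz,u in ob:
        u,v=u/1000,v/1000; r+=list(pj([x+c*u-s*v,y+s*u+c*v,h+dz/1000])-px)
    return np.array(r)
q=least_squares(res,[.513,.088,.2,.095]); print(q.x.round(4),np.degrees(q.x[2]));print(res(q.x).reshape(-1,2).round(1))
for h in(.083,.095,.107):
    q=least_squares(lambda p:res([*p,h]),[.513,.088,.2]); print(h,q.x.round(4),np.degrees(q.x[2]),abs(q.fun).max().round(2))
E
python3 fit2.py
```

```text
[0.5151 0.0877 0.2205 0.1006] 12.635620455433
[[-0.1 -0.1]
 [ 0.1  0.2]
 [ 0.2  1. ]
 [-0.2 -0.3]
 [-0.  -0.9]]
0.083 [0.5159 0.0844 0.2205] 12.632446004535318 4.74
0.095 [0.5153 0.0867 0.2205] 12.634597209782891 2.11
0.107 [0.5148 0.0889 0.2206] 12.636819619016562 3.0
```

>>> {"name": "arm_command", "arguments": {
  "series": "-33.6 -14.7 0 0 0;-33.6 -14.7 0 0 0;-33.6 -14.7 0 0 0;-33.6 -14.7 0 0 0;-33.6 -14.7 0 0 0;-33.6 -14.7 0 0 0;-33.6 -14.7 0 0 0;-33.6 -14.7 0 0 0;-33.6 -14.7 0 0 0;-33.6 -14.7 0 0 0;-33.6 -14.7 0 0 0;0 0 0 0.097 0;0 0 0 0.097 0;0 0 0 0 0;0 0 0 0 0"
}}

```text
time_s: 3.57
tool_pos: [0.4334, -0.3033, 0.2822]
tool_rot: [-180.0, -0.0, 91.4]
force: [0.4, 0.6, 0.5]
grip_width: 0.0871
grasp_force: 0.0
```

```bash
python3 - <<'E'
from h import *
import pickle
W=wcam(); o=telemetry.get_obs();im=cams.read_camera('wrist'); cv2.imwrite('pics/w2.png',im); pickle.dump(W,open('w2.pkl','wb')); print(o['tool_pos'],o['tool_rot'],o['joint_velocities'].round(2))
K,d,oo,M=W
P=[[.4290,-.1807,.0155],[.4345,-.4247,.0155]]
p=cv2.projectPoints(np.array(P),cv2.Rodrigues(M.T)[0],-M.T@oo,K,d)[0].reshape(-1,2);print(p)
x=int(p[:,0].mean()); y0=int(p[:,1].min())-15
c=cv2.resize(im[y0:y0+200,x-60:x+60],None,fx=3,fy=3,interpolation=2)[:600]; cv2.imwrite('pics/w2c.png',c); print(x-60,y0)
E
```

```text
[ 0.43344028 -0.30325049  0.28224449] [-1.79993746e+02 -3.38881780e-02  9.14159983e+01] [-0.22 -0.36 -0.2   0.08  0.24 -0.01  0.66]
[[324.46647691  78.13145508]
 [324.52791783 236.97265528]]
264 63
```

View pics/w2c.png

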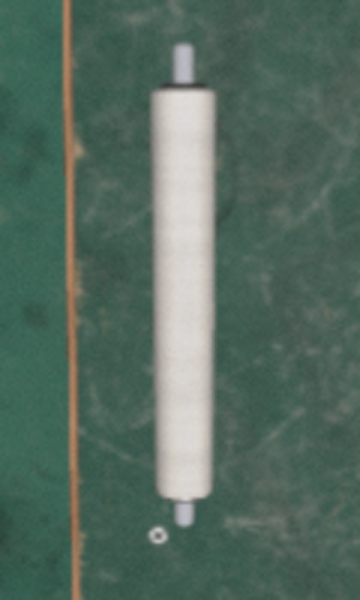

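The crop (×3) shows the roller's axle tips at (183, 42) and (184, 527) and the body ends at rows 89 and 498. The roller runs vertically in the image.

```bash
python3 - <<'E'
from h import *
import pickle
K,d,o,M=pickle.load(open('w2.pkl','rb'))
def on(px,z):
    u=cv2.undistortPoints(np.array(px,float).reshape(-1,1,2),K,d).reshape(-1,2); v=(M@np.c_[u,np.ones(len(u))].T).T
    return o+v*((z-o[2])/v[:,2])[:,None]
f=lambda x,y:(264+x/3-.33,63+y/3-.33)
for e in (on([f(183,42),f(184,527)],.0205),on([f(184,89),f(185,498)],.029)):
    D=e[0]-e[1]; print(e.mean(0).round(4),np.linalg.norm(D).round(4),np.degrees(np.arctan2(D[1],D[0])).round(2))
    m=e.mean(0); t=np.array(telemetry.get_obs()['tool_pos']); dd=m-t; a=np.radians(91.4)
    print('tool dx,dy mm',1e3*(dd[0]*np.cos(a)+dd[1]*np.sin(a)),1e3*(dd[0]*np.sin(a)-dd[1]*np.cos(a)))
E
```

```text
[ 0.4323 -0.302   0.0205] 0.2457 91.41
tool dx,dy mm 1.294562389307083 -1.044227091576904
[ 0.4328 -0.302   0.029 ] 0.2041 91.45
tool dx,dy mm 1.3683248889691766 -0.523818570911219
```

>>> {"name": "arm_command", "arguments": {
  "series": "1.3 -0.8 30 0 0;0 0 34 0 0;0 0 34 0 0;0 0 34 0 0;0 0 34 0 0;0 0 34 0 0;0 0 34 0 0;0 0 30 0 0;0 0 8 0 0;0 0 5 0 0;0 0 2 0 0;0 0 0 0 0;0 0 0 0 0"
}}

```text
time_s: 4.7
tool_pos: [0.4332, -0.3041, 0.0052]
tool_rot: [179.8, 0.0, 91.1]
force: [-0.4, -0.7, 0.2]
grip_width: 0.0869
grasp_force: 0.0
```

>>> {"name": "arm_command", "arguments": {
  "series": "0 0 0 0 255;0 0 0 0 255;0 0 0 0 255;0 0 0 0 255;0 0 0 0 255;0 0 0 0 255;0 0 0 0 255;0 0 0 0 255;0 0 0 0 255;0 0 0 0 255",
  "squeeze": 50
}}

```text
time_s: 5.53
tool_pos: [0.4317, -0.3036, 0.0034]
tool_rot: [-180.0, -0.0, 91.1]
force: [-0.4, -0.2, -0.1]
grip_width: 0.0302
grasp_force: 50.0
```

>>> {"name": "arm_command", "arguments": {
  "series": "0 0 -10 0 255;0 0 -25 0 255;0 0 -30 0 255;0 0 -30 0 255;0 0 -30 0 255;0 0 -30 0 255;0 0 -32 -0.098 255;0 0 0 -0.0975 255;0 0 0 0 255;0 0 0 0 255"
}}

```text
time_s: 6.37
tool_pos: [0.4309, -0.3031, 0.1899]
tool_rot: [-180.0, -0.1, 102.1]
force: [-0.8, 0.1, -5.8]
grip_width: 0.0301
grasp_force: 50.0
```

```bash
python3 - <<'E'
from h import *
import pickle
K,d,o,M=pickle.load(open('w1.pkl','rb'))
H=np.array(cams.calibration('wrist')['hand_eye']); T=M@H[:3,:3].T
print('w1 used tool pos',o-T@H[:3,3],R.from_matrix(T).as_euler('xyz',degrees=True))
A=[]
for i in range(8):
    cams.read_camera('wrist'); b=telemetry.get_obs(); A.append([*b['tool_pos'],b['tool_rot'][2],*b['force'],*b['wrist_torque']])
A=np.array(A);print(A.mean(0).round(4));print(A.std(0).round(4))
E
```

```text
w1 used tool pos [0.51199693 0.09133213 0.2820807 ] [-1.79953551e+02 -4.42746912e-02  1.02229035e+02]
[ 4.309000e-01 -3.032000e-01  1.894000e-01  1.021998e+02 -1.200000e-01
  2.330000e-01 -5.068500e+00 -1.046000e-01  1.420000e-02  6.200000e-03]
[3.000e-04 2.000e-04 3.000e-04 4.430e-02 3.460e-01 6.167e-01 4.694e-01
 3.390e-02 2.570e-02 1.720e-02]
```

>>> {"name": "arm_command", "arguments": {
  "series": "15 7 0 -0.0075 255;30 13.9 0 0 255;30 13.9 0 0 255;30 13.9 0 0 255;30 13.9 0 0 255;30 13.9 0 0 255;30 13.9 0 0 255;30 13.9 0 0 255;30 13.9 0 0 255;30 13.9 0 0 255;30 13.9 0 0 255;30 13.9 0 0 255;16.5 7.4 0 0 255;0 0 0 0 255;0 0 0 0 255;0 0 0 0 255;0 0 0 0 255;0 0 0 0 255"
}}

```text
time_s: 8.27
tool_pos: [0.5155, 0.0844, 0.1905]
tool_rot: [180.0, -0.0, 102.6]
force: [-0.2, -0.5, -4.0]
grip_width: 0.0303
grasp_force: 50.0
```

```bash
python3 - <<'E'
from h import *
import pickle
A=[]
for i in range(6):
    W=wcam(); im=cams.read_camera('wrist'); b=telemetry.get_obs(); A.append([*b['tool_pos'],b['tool_rot'][2],*b['force'],*b['wrist_torque']])
A=np.array(A);print(A.mean(0).round(4))
cv2.imwrite('pics/w3.png',im); pickle.dump(W,open('w3.pkl','wb'))
c=cv2.resize(im[30:270,240:410],None,fx=2.5,fy=2.5,interpolation=2)
c2=cv2.resize(im[40:140,290:350],None,fx=6,fy=6,interpolation=2)
cv2.imwrite('pics/w3c.png',np.hstack([c,c2])); print(c.shape,c2.shape)
E
```

```text
[ 5.155000e-01  8.520000e-02  1.906000e-01  1.026494e+02  1.651000e-01
  2.258000e-01 -4.849800e+00 -7.890000e-02  2.910000e-02  1.270000e-02]
(600, 425, 3) (600, 360, 3)
```

View pics/w3c.png

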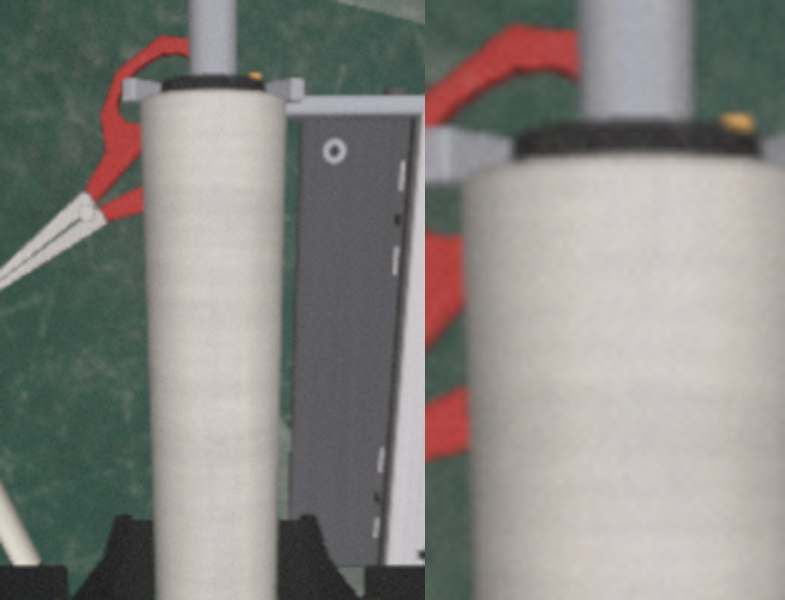

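The picture shows the roller centred in u between the left hook lips (crop columns 123 and 303, lips row about 90). The body's end is at crop row 75–92, just at the lip. I'll measure the along-axis offset.

```bash
python3 - <<'E'
from h import *
import pickle
K,d,o,M=pickle.load(open('w3.pkl','rb'))
t=np.array([.5155,.0852,.1906]); a=np.radians(102.65)
def on(px,z):
    u=cv2.undistortPoints(np.array(px,float).reshape(-1,1,2),K,d).reshape(-1,2); v=(M@np.c_[u,np.ones(len(u))].T).T
    e=o+v*((z-o[2])/v[:,2])[:,None]-t
    return 1e3*np.c_[e[:,0]*np.cos(a)+e[:,1]*np.sin(a), e[:,0]*np.sin(a)-e[:,1]*np.cos(a)]
f=lambda x,y:(290+x/6-.42,40+y/6-.42); g=lambda x,y:(240+x/2.5-.3,30+y/2.5-.3)
print('body end cap/edge',on([f(210,120),f(210,155)],.216).round(1))
print('axle',on([f(158,60),f(268,60)],.2027).round(1))
print('body sides',on([f(42,300),f(360,300)],.2027).round(1), on([g(155,500),g(278,500)],.2027).round(1))
print('lip tips',on([g(123,89),g(303,89),f(45,153)],.147).round(1))
E
```

```text
body end cap/edge [[ 1.063e+02 -1.000e-01]
 [ 1.038e+02 -1.000e-01]]
axle [[112.8  -4.6]
 [112.8   4.8]]
body sides [[ 93.5 -15.3]
 [ 93.5  13.3]] [[ 11.8 -14.6]
 [ 11.7  16.1]]
lip tips [[112.1 -25.3]
 [112.1  25. ]
 [112.3 -19.5]]
```

>>> {"name": "arm_command", "arguments": {
  "series": "0.5 0 5 0 255;0 0 12 0 255;0 0 12 0 255;0 0 10 0 255;0 0 6 0 255;0 0 3 0 255;0 0 3 0 255;0 0 3 0 255;0 0 0 0 255",
  "squeeze": 60
}}

```text
time_s: 9.32
tool_pos: [0.5152, 0.0863, 0.1361]
tool_rot: [-180.0, 0.0, 102.7]
force: [0.5, -0.1, -4.3]
grip_width: 0.03
grasp_force: 60.0
```

>>> {"name": "arm_command", "arguments": {
  "series": "0 0 2 0 255;0 0 2 0 255;0 0 2 0 255;0 0 2 0 255;0 0 0 0 255"
}}

```text
time_s: 9.73
tool_pos: [0.5151, 0.0863, 0.1281]
tool_rot: [-180.0, 0.0, 102.7]
force: [-0.3, 0.0, -4.7]
grip_width: 0.03
grasp_force: 60.0
```

>>> {"name": "arm_command", "arguments": {
  "series": "0 0 2 0 255;0 0 2 0 255;0 0 2 0 255;0 0 0 0 255"
}}

```text
time_s: 10.07
tool_pos: [0.515, 0.0863, 0.122]
tool_rot: [-180.0, 0.0, 102.7]
force: [-0.1, 0.2, -4.4]
grip_width: 0.0301
grasp_force: 60.0
```

>>> {"name": "arm_command", "arguments": {
  "series": "0 0 1.5 0 255;0 0 1.5 0 255;0 0 0 0 255"
}}

```text
time_s: 10.32
tool_pos: [0.5152, 0.0863, 0.1192]
tool_rot: [-180.0, 0.0, 102.7]
force: [-0.3, 0.1, -4.9]
grip_width: 0.03
grasp_force: 60.0
```

>>> {"name": "arm_command", "arguments": {
  "series": "0 0 1.5 0 255;0 0 1.5 0 255;0 0 0 0 255"
}}

```text
time_s: 10.57
tool_pos: [0.5153, 0.0864, 0.1168]
tool_rot: [-180.0, -0.0, 102.7]
force: [-1.6, -0.8, 1.2]
grip_width: 0.0303
grasp_force: 60.0
```

>>> {"name": "arm_command", "arguments": {
  "series": "0 0 1.5 0 255;0 0 1.5 0 255;0 0 0 0 255"
}}

```text
time_s: 10.82
tool_pos: [0.5155, 0.0865, 0.114]
tool_rot: [180.0, -0.0, 102.7]
force: [-3.4, 0.2, 3.7]
grip_width: 0.0302
grasp_force: 60.0
```

>>> {"name": "arm_command", "arguments": {
  "series": "0 0 1.5 0 255;0 0 1.5 0 255;0 0 1.5 0 255"
}}

```text
time_s: 11.07
tool_pos: [0.5148, 0.0862, 0.109]
tool_rot: [-179.9, 0.0, 102.7]
force: [-4.2, -0.6, 2.7]
grip_width: 0.03
grasp_force: 60.0
```

>>> {"name": "arm_command", "arguments": {
  "series": "0 0 1.5 0 255;0 0 1.5 0 255;0 0 1.5 0 255"
}}

```text
time_s: 11.32
tool_pos: [0.5145, 0.0858, 0.1035]
tool_rot: [-179.9, 0.0, 102.7]
force: [-4.2, -2.1, -1.4]
grip_width: 0.0299
grasp_force: 60.0
```

>>> {"name": "arm_command", "arguments": {
  "series": "0 0 1.5 0 255;0 0 1.5 0 255;0 0 1.5 0 255"
}}

```text
time_s: 11.57
tool_pos: [0.515, 0.0863, 0.0994]
tool_rot: [-180.0, -0.0, 102.7]
force: [-3.7, -0.8, -2.4]
grip_width: 0.03
grasp_force: 60.0
```

>>> {"name": "arm_command", "arguments": {
  "series": "0 0 1.5 0 255;0 0 1.5 0 255;0 0 1.5 0 255"
}}

```text
time_s: 11.82
tool_pos: [0.5157, 0.0865, 0.0951]
tool_rot: [179.9, 0.0, 102.7]
force: [-1.6, -1.0, -6.2]
grip_width: 0.0302
grasp_force: 60.0
```

>>> {"name": "arm_command", "arguments": {
  "series": "0 0 1 0 255;0 0 1 0 255;0 0 1 0 255;0 0 0 0 255"
}}

```text
time_s: 12.15
tool_pos: [0.516, 0.0865, 0.0926]
tool_rot: [179.9, 0.0, 102.7]
force: [-0.0, -0.4, -4.8]
grip_width: 0.0299
grasp_force: 60.0
```

>>> {"name": "arm_command", "arguments": {
  "series": "0 0 1 0 255;0 0 1 0 255;0 0 0 0 255"
}}

```text
time_s: 12.4
tool_pos: [0.5154, 0.0864, 0.0903]
tool_rot: [180.0, -0.0, 102.7]
force: [-0.0, -0.3, -4.4]
grip_width: 0.0301
grasp_force: 60.0
```

>>> {"name": "arm_command", "arguments": {
  "series": "0 0 1 0 255;0 0 0 0 255"
}}

```text
time_s: 12.57
tool_pos: [0.5156, 0.0864, 0.0897]
tool_rot: [180.0, -0.0, 102.7]
force: [-0.3, 0.3, -3.4]
grip_width: 0.0304
grasp_force: 60.0
```

>>> {"name": "arm_command", "arguments": {
  "series": "0 0 1 0 255;0 0 0 0 255"
}}

```text
time_s: 12.73
tool_pos: [0.5156, 0.0864, 0.0895]
tool_rot: [180.0, -0.0, 102.7]
force: [-3.0, -0.4, 4.4]
grip_width: 0.03
grasp_force: 60.0
```

>>> {"name": "arm_command", "arguments": {
  "series": "0 0 1 0 255;0 0 0 0 255"
}}

```text
time_s: 12.9
tool_pos: [0.5157, 0.0864, 0.0894]
tool_rot: [180.0, -0.1, 102.7]
force: [-5.6, -0.6, 10.5]
grip_width: 0.0299
grasp_force: 60.0
```

```bash
python3 -c "
from cell import telemetry as t
o=t.get_obs();print(o['wrist_torque'],o['force'],o['tool_pos'],o['tool_rot'])"
```

```text
[-0.33359828  1.32750527 -0.02638091] [-5.61851292 -0.60405301 10.4959508 ] [0.51568005 0.08642239 0.0893763 ] [ 1.79971639e+02 -5.29200968e-02  1.02712375e+02]
```

>>> {"name": "arm_command", "arguments": {
  "series": "0 0 -2 0 255;0 0 -2 0 255;0 0 -2 0 255;0 0 -2 0 255;0 0 -2 0 255;0 0 -2 0 255;0 0 -2 0 255;0 0 -2 0 255;0 0 0 0 255;0 0 0 0 255"
}}

```text
time_s: 13.73
tool_pos: [0.5154, 0.0864, 0.1036]
tool_rot: [180.0, -0.0, 102.7]
force: [0.6, 0.6, -4.3]
grip_width: 0.0301
grasp_force: 60.0
```

>>> {"name": "arm_command", "arguments": {
  "series": "0 0 -1 0 255;0 0 -1 0 255;0 0 0 0 255"
}}

```text
time_s: 13.98
tool_pos: [0.5155, 0.0864, 0.1056]
tool_rot: [180.0, -0.0, 102.7]
force: [0.7, -0.7, -4.1]
grip_width: 0.0297
grasp_force: 60.0
```

>>> {"name": "arm_command", "arguments": {
  "series": "0 0 -1 0 255;0 0 0 0 255"
}}

```text
time_s: 14.15
tool_pos: [0.5152, 0.0863, 0.1061]
tool_rot: [-180.0, 0.0, 102.7]
force: [0.5, -0.7, -6.6]
grip_width: 0.0299
grasp_force: 60.0
```

>>> {"name": "arm_command", "arguments": {
  "series": "0 0 -1 0 255;0 0 0 0 255"
}}

```text
time_s: 14.32
tool_pos: [0.5152, 0.0863, 0.1064]
tool_rot: [-180.0, 0.0, 102.7]
force: [3.9, 0.7, -15.2]
grip_width: 0.0305
grasp_force: 60.0
```

>>> {"name": "arm_command", "arguments": {
  "series": "0 0 -0.5 0 255;0 0 0 0 255;0 0 0 0 255"
}}

```text
time_s: 14.57
tool_pos: [0.5151, 0.0863, 0.1065]
tool_rot: [-180.0, 0.0, 102.7]
force: [4.6, 0.9, -19.8]
grip_width: 0.0299
grasp_force: 60.0
```

>>> {"name": "arm_command", "arguments": {
  "series": "0 0 0.6 0 255;0 0 0 0 255;0 0 0 0 255;0 0 0 0 255;0 0 0 0 255;0 0 0 0 255;0 0 0 0 255;0 0 0 0 255"
}}

```text
time_s: 15.23
tool_pos: [0.5151, 0.0863, 0.1065]
tool_rot: [-180.0, 0.0, 102.7]
force: [5.7, 1.4, -20.0]
grip_width: 0.0304
grasp_force: 60.0
```

```bash
python3 -c "
from cell import telemetry as t
o=t.get_obs();print(o['wrist_torque'],o['force'],o['tool_pos'],o['tool_rot'])"
```

```text
[ 0.19694778 -1.18940254  0.06518445] [  5.71704497   1.3919696  -20.01575454] [0.51513369 0.08627361 0.10654743] [-1.79979692e+02  1.76222741e-02  1.02720237e+02]
```

>>> {"name": "arm_command", "arguments": {
  "series": "0 0 0 0 255;0 0 0 0 255;0 0 0 0 255;0 0 0 0 255;0 0 0 0 255;0 0 0 0 255;0 0 0 0 255;0 0 0 0 255"
}}

```text
time_s: 15.9
tool_pos: [0.5151, 0.0863, 0.1065]
tool_rot: [-180.0, 0.0, 102.7]
force: [5.9, 1.0, -21.1]
grip_width: 0.0301
grasp_force: 60.0
```

>>> {"name": "arm_command", "arguments": {
  "series": "0 0 0.8 0 255;0 0 0 0 255;0 0 0 0 255;0 0 0 0 255"
}}

```text
time_s: 16.23
tool_pos: [0.5152, 0.0863, 0.1065]
tool_rot: [-180.0, -0.0, 102.7]
force: [2.8, 0.3, -16.3]
grip_width: 0.0299
grasp_force: 60.0
```

>>> {"name": "arm_command", "arguments": {
  "series": "0 0 0.2 0 255;0 0 0 0 255;0 0 0 0 255;0 0 0 0 255;0 0 0 0 255;0 0 0 0 255;0 0 0 0 255;0 0 0 0 255"
}}

```text
time_s: 16.9
tool_pos: [0.5152, 0.0863, 0.1064]
tool_rot: [-180.0, -0.0, 102.7]
force: [1.5, -0.1, -14.8]
grip_width: 0.0299
grasp_force: 60.0
```

>>> {"name": "arm_command", "arguments": {
  "series": "0 0 0 0 255;0 0 0 0 255;0 0 0 0 255;0 0 0 0 255;0 0 0 0 255;0 0 0 0 255;0 0 0 0 255;0 0 0 0 255"
}}

```text
time_s: 17.57
tool_pos: [0.5152, 0.0863, 0.1064]
tool_rot: [-180.0, -0.0, 102.7]
force: [1.5, 0.1, -13.7]
grip_width: 0.0304
grasp_force: 60.0
```

>>> {"name": "arm_command", "arguments": {
  "series": "0 0 2 0 255;0 0 2 0 255;0 0 2 0 255;0 0 2 0 255;0 0 2 0 255;0 0 2 0 255;0 0 2 0 255;0 0 2 0 255;0 0 1 0 255;0 0 0.5 0 255;0 0 0 0 255;0 0 0 0 255"
}}

```text
time_s: 18.57
tool_pos: [0.5153, 0.0864, 0.0895]
tool_rot: [-180.0, -0.0, 102.7]
force: [-3.1, -0.1, 3.8]
grip_width: 0.0297
grasp_force: 60.0
```

>>> {"name": "arm_command", "arguments": {
  "series": "0 0 0 0 90;0 0 0 0 90;0 0 0 0 90;0 0 0 0 90;0 0 0 0 90;0 0 0 0 90"
}}

```text
time_s: 19.07
tool_pos: [0.5155, 0.0864, 0.0888]
tool_rot: [180.0, 0.0, 102.7]
force: [0.0, -0.8, -0.1]
grip_width: 0.0547
grasp_force: 0.0
```

>>> {"name": "arm_command", "arguments": {
  "series": "0 0 -5 0 90;0 0 -10 0 90;0 0 -15 0 90;0 0 -20 0 90;0 0 -30 0 90;0 0 -30 0 90;0 0 -30 0 90;0 0 -30 0 90;0 0 -20 0 90;0 0 0 0 90;0 0 0 0 90;0 0 0 0 90"
}}

```text
time_s: 20.07
tool_pos: [0.515, 0.0862, 0.2786]
tool_rot: [-180.0, -0.0, 102.7]
force: [-0.1, -0.7, 0.3]
grip_width: 0.0563
grasp_force: 0.0
```

```bash
python3 - <<'E'
from h import *
im=cams.read_camera('wrist'); o=telemetry.get_obs(); print(o['tool_pos'],o['force'],o['time_s'])
s=cams.read_camera('scene')
c1=cv2.resize(im[60:300,260:420],None,fx=2.5,fy=2.5,interpolation=2)
c2=cv2.resize(s[120:220,235:315],None,fx=5,fy=5,interpolation=2)
c2=cv2.copyMakeBorder(c2,0,100,0,0,cv2.BORDER_CONSTANT)
cv2.imwrite('pics/fin.png',np.hstack([c1,c2]))
E
```

```text
[0.51468897 0.08616189 0.27801014] [ 0.85178575  0.40793457 -0.19315338] 20.1167
```

View pics/fin.png

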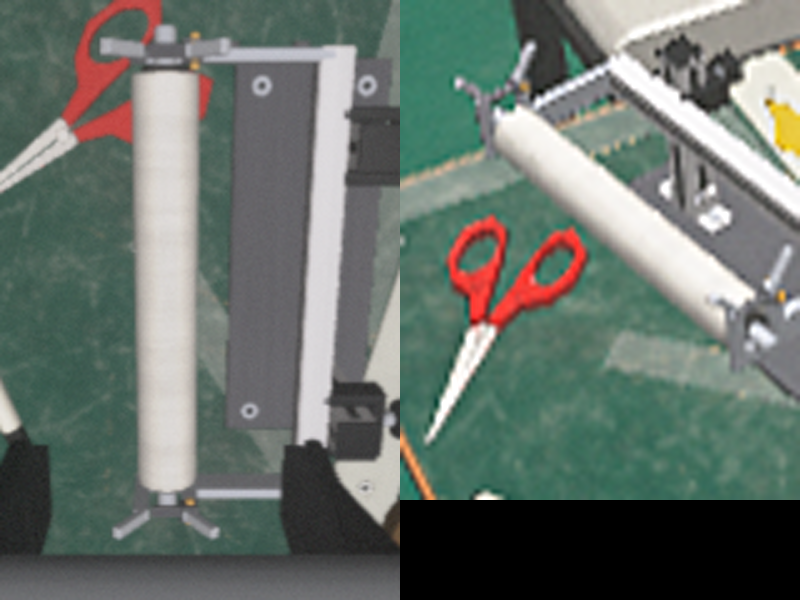

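The final picture shows the roller hanging level in both hooks, with a gate shut above each axle at crop (165, 50) and (165, 510). The robot is clear of everything, and the scissors and marker haven't moved.

```bash
python3 -c "
from cell import env
print(env.sign_off())"
```

```text
the job is handed in; nothing more can be done
None
```

The roller hangs home in both hooks with both gates shut. The upward pull was held about 3 s in all: it peaked near 16 N on the gates, then stayed steady at about 10 N for the last 1.3 s. Both ends held; I lowered the roller back, let go and handed the job in at about 20 s, with the stand never loaded above about 16 N.

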